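# Bring the square jar round to the front of the dispensary carousel

### The job

Turn the wooden jar carousel on the herb counter, gently, by pushing the posts on its rim with the fingertips, until the square jar stands at the front, centred on the line of the brass pointer, then move the hand clear. Let the jars and the mortar ride along: do not touch, lift or tip any of them, and leave the other things on the counter where they are.

Things in the scene. Friction and masses are not known exactly. Their poses are not given: they have to be found in the camera images.
- stand: fixed wooden foot of the carousel (220 mm across, 22 mm high, under the turntable) with a fixed brass pointer. Origin on the counter (z = 0) on the turning axis; z up. Its own -x axis is the FRONT: there the pointer, a brass bar on the counter, 36 mm wide and up to 20 mm high, comes out from under the turntable to 270 mm from the axis. It looks roughly towards the robot, up to 35 deg off
- disc (a joint): angle by which the wooden turntable has turned since the start (rad), positive counter-clockwise from above. Turns either way with no stop within a full turn, no detents or spring, and stays where it is left: 0.3 N m of friction, 2 to 3 N at a post turns it. Disc 386 mm across, 16 mm thick, top 40 mm above the counter
- post0 (a point): top centre of one of six upright dark wooden posts on the turntable's rim, each 14 mm in diameter, 62 mm high (from 40 to 102 mm above the counter), 180 mm from the turning axis. The other five are the same, every 60 deg around from this one. It turns with the turntable
- hub (a point): centre of the turntable's top face, on the turning axis, 40 mm above the counter; a wooden hub knob 32 mm across stands on it, to 110 mm above the counter
- caddy: THE SQUARE JAR, the one to bring to the front: loose white ceramic tea-caddy, 58 x 58 mm and square in plan, 58 mm high, with a square 52 mm dark wooden lid, 74 mm high in all, mass about 0.2 kg; the only square one of the six things on the turntable, its centre 95 mm from the hub. Not to be touched: it rides on the turntable. Origin at the centre of its underside; z up
- mortar: loose white ceramic vessel on the turntable, a small open mortar 68 mm across the mouth and 42 mm high, no lid; one of six things standing in a ring, about 60 deg apart, centres 95 mm from the hub. Not to be touched. Origin at the centre of its underside; z up
- jar_tall: loose white ceramic vessel on the turntable, a round straight jar 50 mm in diameter, 72 mm high with its round wooden lid; one of six things standing in a ring, about 60 deg apart, centres 95 mm from the hub. Not to be touched. Origin at the centre of its underside; z up
- jar_wide: loose white ceramic vessel on the turntable, a round low jar 64 mm in diameter, 53 mm high with its round wooden lid; one of six things standing in a ring, about 60 deg apart, centres 95 mm from the hub. Not to be touched. Origin at the centre of its underside; z up
- jar_ginger: loose white ceramic vessel on the turntable, a round bulging jar 64 mm at the belly, 69 mm high with its round wooden lid; one of six things standing in a ring, about 60 deg apart, centres 95 mm from the hub. Not to be touched. Origin at the centre of its underside; z up
- jar_cone: loose white ceramic vessel on the turntable, a round jar tapering upward from 62 mm at the foot, 67 mm high with its round wooden lid; one of six things standing in a ring, about 60 deg apart, centres 95 mm from the hub. Not to be touched. Origin at the centre of its underside; z up
- scoop: long brass spoon with a dark wooden handle lying on the counter at the left (+y), about 200 mm long; bystander
- cup: white ceramic cup, 70 mm across, 60 mm high, standing on the counter at the left; bystander
- weight: brass cylinder weight, 36 mm in diameter, 30 mm high, on the counter at the right (-y); bystander
- packet: paper-wrapped packet 90 x 70 x 30 mm on the counter at the right; bystander

How it is judged:
By the outcome, as a careful person would: the job done as asked, in the order asked, and still so for the second after the job is handed in, with the robot touching nothing.
It also fails if it takes over 64 s, if anything falls off the work surface, if the arm or the gripper's body presses on something with over 40 N, if the wrist force passes 120 N, or if a joint passes its speed limit or range.

### The arm

A 6-joint arm with a two-finger parallel gripper is mounted at the origin on the work surface. World frame = base frame: x ahead of the robot, y to its left, z up, the work surface at z = 0. Lengths are in m, angles in rad, forces in N, time in s.
With the tool pointing down it reaches from about 0.3 to 0.775 m from the base axis. Payload 14.6 kg.
Tool frame: the origin (TCP) lies midway between the tips of the shut fingers; the grasp point (between the pads) lies 19 mm behind it (env.grip_point_offset is the distance from the TCP to the grasp point, in m); z points along the fingers, y is the direction in which the jaws open and shut (so a half turn about z gives the same grasp; the last joint's range is limited). The gripper opens to 85 mm and grips with 20 to 120 N. Pads are 22 mm wide; open, the fingers measure 114 mm over their backs; the gripper's body (76 mm by 85 mm) begins 54 mm behind the grasp point. The pads swing forward as they close: fully open they stand 13 mm farther back than shut.
Start: joints at [-1.255, 0.3, 1.521, -0, 1.321, -0.067], TCP at [0.205, -0.51, 0.231] pointing down, gripper open.
Joint ranges: [-3.03, 3.03], [-0.79, 2.21], [0.23, 2.52], [-1.04, 4.18], [0, 3.07], [-2.55, 2.55]. Speed limits (rad/s): [2.22, 2.22, 2.57, 3.14, 3.14, 3.14].

### API

Orientations are given as a unit quaternion [w, x, y, z].
In Python, from station import telemetry, grab_frame, camera_params, env, models gives the robot as it stands. The module is installed in compiled form; this text tells all that it offers.
- The arm moves only by the tool step_arm, never from a script. Its argument "moves" is a list of rows, each an object of numbers: "tx", "ty", "tz": the shift along the tool's x, y, z in units of 30 mm (1.0 is 30 mm); "spin": the turn about the tool's z in units of 6 degrees (1.0 is 6 degrees). A call has exactly 5 rows; each row is the pose to reach, as a shift and turn from the pose commanded when the call began, along the tool's axes at that moment; what a row does not reach only later rows make up. A row lasts 1/12 s, in which the tool goes at most 41.7 mm and 7.16 degrees, less where a joint would pass 70% of its speed; a pose out of reach is approached as far as the arm can. A call with a gripper value outside its range is refused whole. "grip" is the closure, from -1 (fully open) to 1 (shut), so that 0 is half open, set as the call begins (left out, the last holds). The fingers move at their own pace and stop on an object; the grip force is fixed at half the most. Time passes only in rows, so rows that repeat a pose let the fingers close, or fill a call up. It gives the time, the measured TCP pose, the force and the opening at its end, in the units of the state.
- telemetry.get_obs(): the state, without advancing time (a new reading comes with each control period).
- grab_frame(name): name is "scene" or "top" or "wrist"; returns the picture (384x512x3 uint8, red, green, blue); there is no depth.
- camera_params(name): a dict with "fovy" (degrees; the focal length in pixels is half the picture's height over the tangent of half this angle, whatever the lens; pixels are square), "cx", "cy" (the principal point, pixels), "origin" and "orientation" of the camera in the world. Camera axes: x right, y down, z forward; pixel columns grow to the right and rows downward; lengths in m; the calibration is good to about 2 mm. A picture is of the moment at which its call begins: read the wrist's pose just before it. camera_params takes no time and is no camera call; for the wrist camera it gives the pose at the moment of the call.
- env.close_job(): hands the job in, once; it reports no verdict.
Trained networks look in the newest picture that a camera, given by its name, has taken for a name from the list of things; names that differ only in an ending like _2 or _b are one class to them, and where a whole thing is asked for, a point or a joint stands for the part that bears it (a point fixed in the world has none). Each returns a list of dicts, best first, with "conf" (0 to 1); they miss things now and then, are a little off and sometimes report something else, mostly with a low value. They report only what shows in the picture. A call takes as long as a camera call.
- models.boxes_of(thing, camera): "centre" ([column, row] in pixels, amid what is visible of it).
- models.masks_of(thing, camera): "pixels" (384x512 bool, what is visible of it) and "centre" ([column, row] in pixels, amid what is visible of it).
The state is a dict: "clock": time; "joints": joint angles; "joint_vel": joint speeds; "joint_efforts": joint torques, N m; "eef_pos": TCP position; "tcp_rot": TCP orientation; "contact_force": force on the tool from outside, world axes, zero at the start; "ft_torque": the same for the moment, N m; "width": opening from 0.0 (shut) to 1.0 (fully open).
Only numpy, scipy, OpenCV 4.12 (cv2) and the standard library are available. Lean on these libraries where they do the work, as an engineer would, in place of code of your own. Each camera call takes 0.05 s, during which the arm holds its last target. There are 200 camera calls.

## Working session

There is one attempt and no reset: what is moved stays moved. The work goes in short steps, Python scripts to look and compute and a tool call to move; the robot and the scene stay as the last step left them, time stands still between calls to the robot, and variables do not carry over. Pictures are saved under pics/ and viewed, about 8 in all and at most 12, crops included, and the job is handed in when it is done.

Besides the shell and the picture viewer there is one more tool, called after "Request:" as name(argument=value, ...) on one line, values as JSON. step_arm: Moves the arm, as the interface text tells. Its arguments: {"type":"object","properties":{"moves":{"type":"array"},"grip":{"type":"number"}},"required":["moves"]}

```bash
mkdir -p pics
cat > h.py <<'E'
import numpy as np, cv2
from scipy.spatial.transform import Rotation as R
from station import telemetry, grab_frame, camera_params, env, models
def K(p):
    f=192/np.tan(np.radians(p['fovy'])/2); return f
def Rm(q): return R.from_quat([q[1],q[2],q[3],q[0]]).as_matrix()
def ray(p,px,z):
    f=K(p); d=Rm(p['orientation'])@np.array([(px[0]-p['cx'])/f,(px[1]-p['cy'])/f,1]); o=np.array(p['origin'])
    return o+d*(z-o[2])/d[2]
def proj(p,X):
    c=Rm(p['orientation']).T@(np.asarray(X)-p['origin']); f=K(p); return c[:2]/c[2]*f+[p['cx'],p['cy']]
def save(name,fn):
    im=grab_frame(name); cv2.imwrite(fn,im[:,:,::-1]); return im
E
python3 - <<'E'
from h import *
a=save('top','pics/top0.png'); 
p=camera_params('top'); print(p)
for t,z in [('stand',.02),('hub',.11),('post0',.1),('caddy',.074),('mortar',.042),('jar_tall',.072),('jar_wide',.053),('jar_ginger',.069),('jar_cone',.067),('scoop',.01),('cup',.06),('weight',.03),('packet',.03),('disc',.04)]:
    for d in models.boxes_of(t,'top')[:7]:
        print(t,round(d['conf'],2),np.round(d['centre'],1),np.round(ray(p,d['centre'],z),3))
b=save('scene','pics/scene0.png'); print(camera_params('scene'))
cv2.imwrite('pics/both0.png',cv2.resize(a[:,:,::-1],(768,576)))
o=telemetry.get_obs(); print(o['clock'],o['eef_pos'],o['tcp_rot'],o['width'])
E
```

```text
{'fovy': 49.94248572961066, 'cx': 260.2621479157236, 'cy': 186.4415368721425, 'origin': array([0.34219689, 0.00154098, 1.33825422]), 'orientation': array([-0.06450835,  0.71418015, -0.69458589,  0.05775663])}
stand 0.76 [297.6 231.7] [ 0.43  -0.105  0.02 ]
stand 0.61 [402.5 183.7] [ 0.594 -0.443  0.02 ]
stand 0.26 [129.2 172.7] [0.607 0.448 0.02 ]
hub 0.66 [298.4 164.5] [ 0.628 -0.098  0.11 ]
post0 0.71 [293.7 163. ] [ 0.635 -0.084  0.1  ]
caddy 0.59 [321.2 148.2] [ 0.691 -0.172  0.074]
caddy 0.56 [274.4 149.8] [ 0.682 -0.025  0.074]
mortar 0.77 [294.3 188.9] [ 0.564 -0.091  0.042]
jar_tall 0.73 [296.9 233. ] [ 0.422 -0.099  0.072]
jar_tall 0.71 [402.7 183.6] [ 0.584 -0.426  0.072]
jar_tall 0.69 [319.4 177.3] [ 0.597 -0.167  0.072]
jar_wide 0.87 [267.1 172.6] [ 0.612 -0.003  0.053]
jar_wide 0.5 [298.7 131.5] [ 0.751 -0.102  0.053]
jar_ginger 0.67 [298. 131.] [ 0.747 -0.099  0.069]
jar_ginger 0.41 [298.5 232.5] [ 0.424 -0.104  0.069]
jar_cone 0.73 [272.7 148.4] [ 0.688 -0.019  0.067]
scoop 0.62 [122.6 222.1] [0.445 0.459 0.01 ]
cup 0.8 [131.4 175.1] [0.591 0.426 0.06 ]
weight 0.71 [401.1 243.8] [ 0.4  -0.43  0.03]
packet 0.63 [406.3 182.2] [ 0.597 -0.452  0.03 ]
disc 0.88 [293.  161.1] [ 0.655 -0.086  0.04 ]
disc 0.53 [402.3 184. ] [ 0.589 -0.436  0.04 ]
{'fovy': 52.235220989647566, 'cx': 254.40192516875595, 'cy': 190.90670557655145, 'origin': array([ 1.31590803, -0.72891862,  0.80017495]), 'orientation': array([-0.43353527,  0.80651833,  0.35856467, -0.18167754])}
0.8 [ 0.20541015 -0.51019671  0.23129018] [ 6.84681163e-06  9.81741157e-01  1.90221712e-01 -1.36846210e-05] 0.9991169936355913
```

View pics/both0.png

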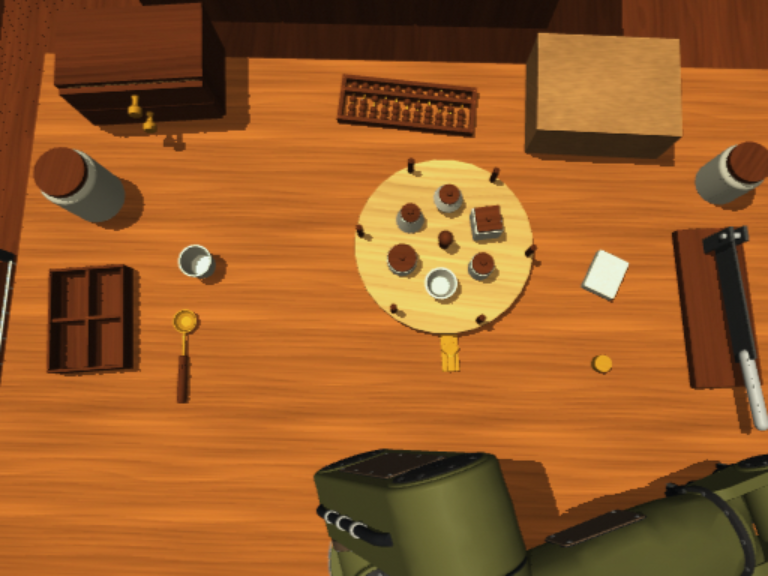

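View pics/scene0.png

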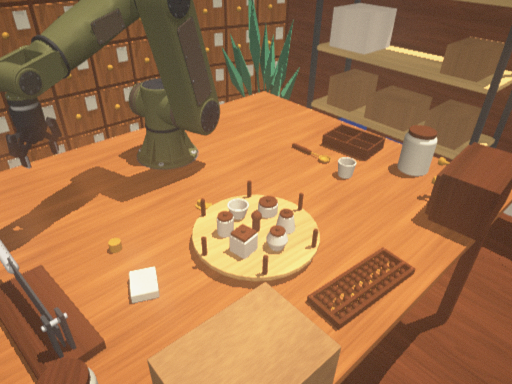

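The top view shows the hub at about (297,160) and the square jar at (325,148), back right. The pointer is at (300,235) and the mortar is at the front. The rightmost post, at (353,167), can be dragged clockwise around the front. Next I'll refine the geometry.

```bash
cat > geo.py <<'E'
from h import *
def plane(p,pts,z): return np.array([ray(p,q,z)[:2] for q in pts])
def measure(im,out=None):
    p=camera_params('top'); hsv=cv2.cvtColor(im,cv2.COLOR_RGB2HSV).astype(int)
    x0,y0=210,85
    H,S,V=[hsv[:,:,i] for i in range(3)]
    # disc: pale wood; hull -> z=.04 plane circle fit
    roi=np.zeros(H.shape,bool); roi[95:230,225:368]=True
    m=(roi&(H>17)&(H<35)&(V>120)&(S>60)).astype(np.uint8)
    n,l,st,c=cv2.connectedComponentsWithStats(m); k=1+np.argmax(st[1:,4])
    hull=cv2.convexHull(np.argwhere(l==k)[:,::-1].astype(np.int32))[:,0]
    P=plane(p,hull,.04)
    from scipy.optimize import least_squares
    r=least_squares(lambda v:np.hypot(P[:,0]-v[0],P[:,1]-v[1])-v[2],[.65,-.09,.19],loss='soft_l1',f_scale=.003)
    hub=r.x[:2]; print('disc fit',r.x,'rms',np.std(r.fun))
    # pointer
    roi=np.zeros(H.shape,bool); roi[215:260,270:330]=True
    m=roi&(H>17)&(H<35)&(S>120)&(V>120)
    q=np.argwhere(m)[:,::-1]; Q=plane(p,q,.018)
    d=Q.mean(0)-hub; print('pointer n',len(q),'dir deg',np.degrees(np.arctan2(d[1],d[0])),'r range',np.ptp(Q,0),np.linalg.norm(Q-hub,axis=1).max())
    front=np.arctan2(d[1],d[0])
    # dark things -> posts, lids
    b=[]
    dark=((V<95)).astype(np.uint8)
    n,l,st,c=cv2.connectedComponentsWithStats(dark)
    for i in range(1,n):
        if 4<st[i,4]<400:
            for z in (.102,.074):
                w=ray(p,c[i],z)[:2]-hub; rr=np.hypot(*w)
                if rr<.2: print('dark',st[i,4],np.round(c[i],1),'z',z,'r',round(rr,3),'ang',round(np.degrees(np.arctan2(w[1],w[0])),1))
    return p,hub,front
E
python3 - <<'E'
from geo import *
im=cv2.imread('pics/top0.png')[:,:,::-1].copy()
p,hub,fr=measure(im)
s=5; v=cv2.resize(im[95:255,220:375],None,fx=s,fy=s,interpolation=cv2.INTER_CUBIC)[:,:,::-1].copy()
def dot(X,c): 
    u=(proj(p,X)-[220,95]+.5)*s; cv2.circle(v,tuple(int(t) for t in u),3,c,-1)
for a in np.radians(range(0,360,10)): dot([hub[0]+.193*np.cos(a),hub[1]+.193*np.sin(a),.04],(255,0,0))
dot([*hub,.11],(0,255,0))
for r in (.2,.23,.27): dot([hub[0]+r*np.cos(fr),hub[1]+r*np.sin(fr),.02],(0,0,255))
cv2.imwrite('pics/crop0.png',cv2.resize(v,(580,600)))
E
```

```text
disc fit [ 0.65052129 -0.09381307  0.19116218] rms 0.0005862046225495512
pointer n 543 dir deg -176.7460412977737 r range [0.10415935 0.16996667] 0.26934355773892105
dark 29 [273.4 111. ] z 0.102 r 0.167 ang 26.9
dark 29 [273.4 111. ] z 0.074 r 0.177 ang 25.2
dark 31 [328.9 117.3] z 0.102 r 0.166 ang -36.4
dark 31 [328.9 117.3] z 0.074 r 0.177 ang -35.6
dark 8 [299.8 129.4] z 0.102 r 0.092 ang -4.8
dark 8 [299.8 129.4] z 0.074 r 0.101 ang -5.7
dark 7 [301.7 135. ] z 0.102 r 0.075 ang -10.7
dark 7 [301.7 135. ] z 0.074 r 0.084 ang -11.3
dark 8 [273.5 141.8] z 0.102 r 0.088 ang 55.9
dark 8 [273.5 141.8] z 0.074 r 0.093 ang 51.6
dark 76 [276.5 148.4] z 0.102 r 0.07 ang 65.9
dark 76 [276.5 148.4] z 0.074 r 0.072 ang 60.1
dark 7 [325.3 146.1] z 0.102 r 0.096 ang -65.5
dark 7 [325.3 146.1] z 0.074 r 0.103 ang -62.5
dark 23 [240.  154.6] z 0.102 r 0.176 ang 88.1
dark 23 [240.  154.6] z 0.074 r 0.178 ang 85.8
dark 79 [324.8 156.3] z 0.102 r 0.086 ang -85.2
dark 79 [324.8 156.3] z 0.074 r 0.091 ang -80.9
dark 58 [296.7 160.5] z 0.102 r 0.008 ang 176.7
dark 58 [296.7 160.5] z 0.074 r 0.002 ang
[... 170 characters left out ...]
z 0.074 r 0.097 ang 115.4
dark 5 [322.  175.6] z 0.102 r 0.094 ang -124.7
dark 5 [322.  175.6] z 0.074 r 0.094 ang -120.5
dark 30 [271.  180.6] z 0.102 r 0.107 ang 133.2
dark 30 [271.  180.6] z 0.074 r 0.103 ang 131.2
dark 34 [319.3 183.6] z 0.102 r 0.105 ang -138.8
dark 34 [319.3 183.6] z 0.074 r 0.103 ang -135.3
dark 19 [286.3 186.5] z 0.102 r 0.096 ang 161.1
dark 19 [286.3 186.5] z 0.074 r 0.09 ang 160.9
dark 13 [262.4 206.6] z 0.102 r 0.185 ang 146.4
dark 13 [262.4 206.6] z 0.074 r 0.182 ang 145.8
dark 19 [319.6 213.1] z 0.102 r 0.183 ang -157.3
dark 19 [319.6 213.1] z 0.074 r 0.182 ang -155.9
dark 16 [294.8 222.1] z 0.102 r 0.198 ang 178.9
dark 16 [294.8 222.1] z 0.074 r 0.195 ang 179.5
```

View pics/crop0.png

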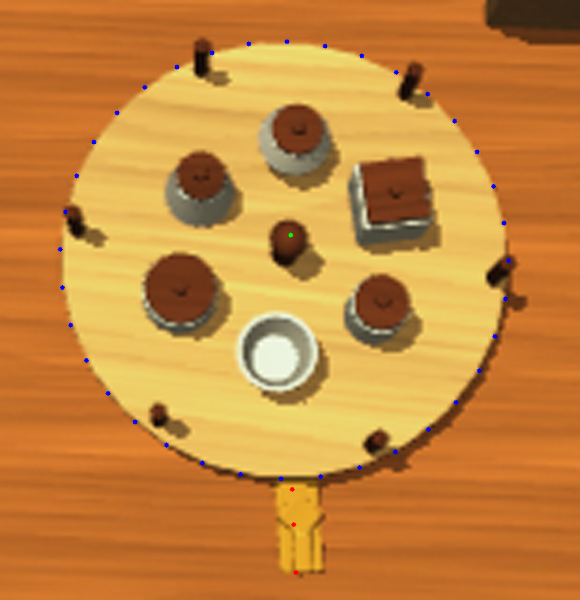

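```bash
cat > fin.py <<'E'
from h import *
from scipy.optimize import least_squares
hub=np.array([.6505,-.0938])
def ang(w): return np.degrees(np.arctan2(w[1],w[0]))
def pointer(im,p):
    hsv=cv2.cvtColor(im,cv2.COLOR_RGB2HSV).astype(int)
    m=np.zeros(im.shape[:2],bool); m[224:252,280:320]=True
    m&=(hsv[:,:,0]>=19)&(hsv[:,:,0]<35)&(hsv[:,:,2]>150)
    q=np.argwhere(m)[:,::-1]; Q=np.array([ray(p,t,.019)[:2] for t in q])
    d=Q.mean(0)-hub; u,s,vt=np.linalg.svd(Q-Q.mean(0)); print('pointer',len(q),q.min(0),q.max(0),'ang',ang(d),'axis',ang(-vt[0]),ang(vt[0]))
def rel(p,px,z,n):
    w=ray(p,px,z)[:2]-hub; print(n,np.round(w+hub,4),'r',round(np.hypot(*w),4),'ang',round(ang(w),2))
E
python3 - <<'E'
from fin import *
im=cv2.imread('pics/top0.png')[:,:,::-1].copy(); p=camera_params('top')
pointer(im,p); rel(p,(300.2,246.8),.01,'tip'); rel(p,(299.1,224),.019,'base')
rel(p,(325.5,144.4),.074,'caddy lid'); rel(p,(296.9,156.5),.11,'hubtop')
for n,c in [('R',(353.8,165.3)),('L',(239,152))]: rel(p,c,.102,n)
a=np.radians(-95.2); P=hub+.18*np.array([np.cos(a),np.sin(a)]); print('post',P)
o=telemetry.get_obs(); q=o['tcp_rot']; M=Rm(q); e=o['eef_pos']
print(M.round(3)); d=M.T@(np.array([*P,.15])-e); print('shift units',d/.03,'clock',o['clock'])
print('yaw',ang(M[:2,0]),'spin units to 84.8 (clockwise +):',(ang(M[:2,0])-84.8)/6)
E
```

```text
pointer 232 [294 224] [305 246] ang -175.64123676461688 axis 5.507604429887374 -174.49239557011265
tip [ 0.3825 -0.1152] r 0.2688 ang -175.44
base [ 0.4543 -0.11  ] r 0.1969 ang -175.27
caddy lid [ 0.7038 -0.1858] r 0.1063 ang -59.92
hubtop [ 0.6529 -0.0931] r 0.0025 ang 16.59
R [ 0.6318 -0.2684] r 0.1756 ang -96.11
L [0.6644 0.0852] r 0.1796 ang 85.55
post [ 0.63418614 -0.27305919]
[[ 0.928  0.373 -0.   ]
 [ 0.373 -0.928 -0.   ]
 [-0.     0.    -1.   ]]
shift units [16.21062013 -1.99434482  2.70917852] clock 0.8
yaw 21.93144662738478 spin units to 84.8 (clockwise +): -10.478092228769203
```

Request:
step_arm(moves=[{"tx": 0.6,"ty": -0.1},{"tx": 1.7,"ty": -0.25},{"tx": 2.9,"ty": -0.4},{"tx": 4.1,"ty": -0.5},{"tx": 5.4,"ty": -0.65}], grip=0)

```text
schema error: expected keys tx, ty, tz, spin
```

Request:
step_arm(moves=[{"tx": 1.1,"ty": -0.1},{"tx": 2.2,"ty": -0.25},{"tx": 3.3,"ty": -0.4},{"tx": 4.4,"ty": -0.5},{"tx": 5.4,"ty": -0.65}])

```text
schema error: expected keys tx, ty, tz, spin
```

Request:
step_arm(moves=[{"tx": 1.1,"ty": -0.1},{"tx": 2.2,"ty": -0.25},{"tx": 3.3,"ty": -0.4},{"tx": 4.4,"ty": -0.5},{"tx": 5.4,"ty": -0.65}])

```text
schema error: expected keys tx, ty, tz, spin
```

Request:
step_arm(moves=[{"spin": -1},{"spin": -2.1},{"spin": -3.2},{"spin": -4.3},{"spin": -5.2}])

```text
schema error: expected keys tx, ty, tz, spin
```

Request:
step_arm(moves=[{"spin": -1},{"spin": -2.1},{"spin": -3.2},{"spin": -4.3},{"spin": -5.2}])

```text
schema error: expected keys tx, ty, tz, spin
```

```bash
cat > st.py <<'E'
from fin import *
def status(post_ang):
    o=telemetry.get_obs(); M=Rm(o['tcp_rot']); e=o['eef_pos']; a=np.radians(post_ang)
    P=hub+.18*np.array([np.cos(a),np.sin(a)]); d=M.T@(np.array([*P,.066])-e)
    w=e[:2]-hub
    print('t',o['clock'],'eef',e.round(4),'r',np.hypot(*w).round(4),'ang',ang(w).round(2),'yaw',ang(M[:2,0]).round(2),'tilt',M[2,2],'F',np.round(o['contact_force'],1),'w',o['width'],'j',np.round(o['joints'],2))
    print('shift units to post',(d/.03).round(2))
if __name__=='__main__':
    import sys; status(float(sys.argv[1]))
E
python3 st.py -95.5
python3 - <<'E'
from fin import *
p=camera_params('wrist'); a=save('wrist','pics/w1.png')
b=save('top','pics/t1.png')
v=np.hstack([a,cv2.resize(b[95:255,230:375],(348,384))])
v=v[:,:,::-1].copy(); 
for ad in (-95.5,):
    r=np.radians(ad)
    for z in (.102,.04):
        u=proj(p,[hub[0]+.18*np.cos(r),hub[1]+.18*np.sin(r),z]); print(u); cv2.circle(v,tuple(int(t) for t in u),4,(255,0,255),1)
cv2.imwrite('pics/v1.png',cv2.resize(v,None,fx=.93,fy=.93))
E
```

```text
t 0.8 eef [ 0.2054 -0.5102  0.2313] r 0.6095 ang -136.91 yaw 21.93 tilt -0.9999999995317046 F [-0.  -0.4 -0.3] w 0.9991169936355913 j [-1.25  0.3   1.52 -0.    1.32 -0.07]
shift units to post [16.18 -2.01  5.51]
[ 121.91689321 -867.79969294]
[ 161.21361694 -588.25767608]
```

View pics/v1.png

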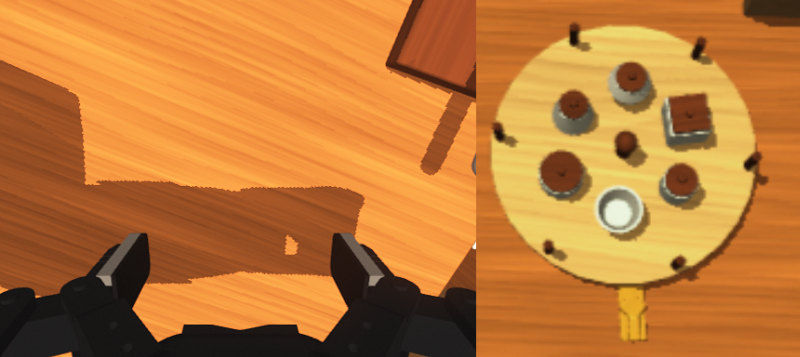

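The calls were refused because every row needs all four keys, so the arm has not moved. The picture shows the start state, with the fingers open over the counter.

Request:
step_arm(moves=[{"tx": 0.6,"ty": -0.1,"tz": 0,"spin": 0},{"tx": 1.7,"ty": -0.25,"tz": 0,"spin": 0},{"tx": 2.9,"ty": -0.4,"tz": 0,"spin": 0},{"tx": 4.1,"ty": -0.5,"tz": 0,"spin": 0},{"tx": 5.4,"ty": -0.65,"tz": 0,"spin": 0}], grip=0)

```text
clock: 1.32
eef_pos: [0.3495, -0.4309, 0.2314]
tcp_rot: [0.0, 0.982, 0.19, 0.0]
contact_force: [0.5, -0.3, 0.8]
width: 0.501
```

Request:
step_arm(moves=[{"tx": 1.1,"ty": -0.1,"tz": 0,"spin": 0},{"tx": 2.2,"ty": -0.25,"tz": 0,"spin": 0},{"tx": 3.3,"ty": -0.4,"tz": 0,"spin": 0},{"tx": 4.4,"ty": -0.5,"tz": 0,"spin": 0},{"tx": 5.4,"ty": -0.65,"tz": 0,"spin": 0}])

```text
clock: 1.73
eef_pos: [0.493, -0.3518, 0.2313]
tcp_rot: [0.0, 0.982, 0.19, 0.0]
contact_force: [0.1, -1.2, -0.3]
width: 0.5
```

Request:
step_arm(moves=[{"tx": 1.1,"ty": -0.1,"tz": 0,"spin": 0},{"tx": 2.2,"ty": -0.25,"tz": 0,"spin": 0},{"tx": 3.3,"ty": -0.4,"tz": 0,"spin": 0},{"tx": 4.4,"ty": -0.5,"tz": 0,"spin": 0},{"tx": 5.4,"ty": -0.65,"tz": 0,"spin": 0}])

```text
clock: 2.15
eef_pos: [0.6359, -0.2732, 0.2311]
tcp_rot: [-0.0, 0.982, 0.19, -0.0]
contact_force: [-0.2, -0.8, -0.4]
width: 0.499
```

Request:
step_arm(moves=[{"tx": 0,"ty": 0,"tz": 0,"spin": -1},{"tx": 0,"ty": 0,"tz": 0,"spin": -2.1},{"tx": 0,"ty": 0,"tz": 0,"spin": -3.2},{"tx": 0,"ty": 0,"tz": 0,"spin": -4.3},{"tx": 0,"ty": 0,"tz": 0,"spin": -5.2}])

```text
clock: 2.57
eef_pos: [0.6345, -0.2743, 0.2311]
tcp_rot: [-0.0, 0.893, 0.45, -0.0]
contact_force: [-1.0, 0.2, 0.5]
width: 0.5
```

Request:
step_arm(moves=[{"tx": 0,"ty": 0,"tz": 0,"spin": -1},{"tx": 0,"ty": 0,"tz": 0,"spin": -2.1},{"tx": 0,"ty": 0,"tz": 0,"spin": -3.2},{"tx": 0,"ty": 0,"tz": 0,"spin": -4.3},{"tx": 0,"ty": 0,"tz": 0,"spin": -5.2}])

```text
clock: 2.98
eef_pos: [0.6344, -0.2744, 0.2311]
tcp_rot: [-0.0, 0.739, 0.674, -0.0]
contact_force: [1.6, -0.2, -0.5]
width: 0.496
```

```bash
python3 st.py -95.5
cat > look.py <<'E'
from fin import *
import sys
n=sys.argv[1]; ad=float(sys.argv[2])
p=camera_params('wrist'); a=save('wrist',f'pics/w{n}.png')
b=save('top',f'pics/t{n}.png')
v=np.hstack([a,cv2.resize(b[95:255,230:375],(348,384))])[:,:,::-1].copy()
r=np.radians(ad)
for z in (.102,.04):
    u=proj(p,[hub[0]+.18*np.cos(r),hub[1]+.18*np.sin(r),z]); print(u); cv2.circle(v,tuple(int(t) for t in u),4,(255,0,255),1)
cv2.imwrite(f'pics/v{n}.png',cv2.resize(v,None,fx=.93,fy=.93))
E
python3 look.py 2 -95.5
```

```text
t 2.9833 eef [ 0.6344 -0.2744  0.2311] r 0.1813 ang -95.09 yaw 84.68 tilt -0.9999999789201464 F [ 1.6 -0.2 -0.5] w 0.4963811219746752 j [-0.46  0.63  1.05 -0.    1.46 -0.37]
shift units to post [ 0.04 -0.04  5.5 ]
[255.73605787 185.78651112]
[256.09102371 170.99184806]
```

View pics/v2.png

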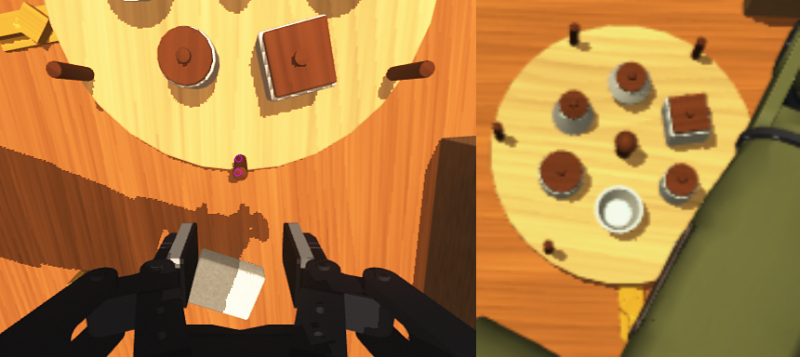

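The wrist view shows the post at about (257,183), midway between the fingers and on the predicted mark. I'll descend, then start the arc slowly.

Request:
step_arm(moves=[{"tx": 0,"ty": 0,"tz": 0.6,"spin": 0},{"tx": 0,"ty": 0,"tz": 1.3,"spin": 0},{"tx": 0,"ty": 0,"tz": 2.1,"spin": 0},{"tx": 0,"ty": 0,"tz": 2.8,"spin": 0},{"tx": 0,"ty": 0,"tz": 3.4,"spin": 0}])

```text
clock: 3.5
eef_pos: [0.634, -0.2742, 0.1275]
tcp_rot: [-0.001, 0.743, 0.67, -0.0]
contact_force: [0.7, -0.7, 0.5]
width: 0.5
```

Request:
step_arm(moves=[{"tx": 0,"ty": 0,"tz": 0.5,"spin": 0},{"tx": 0,"ty": 0,"tz": 1.0,"spin": 0},{"tx": 0,"ty": 0,"tz": 1.5,"spin": 0},{"tx": 0,"ty": 0,"tz": 1.9,"spin": 0},{"tx": 0,"ty": 0,"tz": 2.15,"spin": 0}])

```text
clock: 3.92
eef_pos: [0.634, -0.2742, 0.0631]
tcp_rot: [-0.001, 0.742, 0.67, -0.0]
contact_force: [-0.2, 0.4, -0.8]
width: 0.5
```

```bash
python3 st.py -95.5
python3 - <<'E'
import numpy as np
for st in (1,2,3):
    print(st,[(round(6*(1-np.cos(a)),2),round(-6*np.sin(a),2),round(st*k/6,2)) for k in range(1,6) for a in [np.radians(st*k)]])
E
python3 look.py 3 -95.5
```

```text
t 3.9167 eef [ 0.634  -0.2742  0.0631] r 0.1811 ang -95.23 yaw 84.2 tilt -0.9999986579182663 F [-0.2  0.4 -0.8] w 0.49951660699788697 j [-0.46  0.77  1.21 -0.    1.16 -0.36]
shift units to post [ 0.04 -0.03 -0.1 ]
1 [(np.float64(0.0), np.float64(-0.1), 0.17), (np.float64(0.0), np.float64(-0.21), 0.33), (np.float64(0.01), np.float64(-0.31), 0.5), (np.float64(0.01), np.float64(-0.42), 0.67), (np.float64(0.02), np.float64(-0.52), 0.83)]
2 [(np.float64(0.0), np.float64(-0.21), 0.33), (np.float64(0.01), np.float64(-0.42), 0.67), (np.float64(0.03), np.float64(-0.63), 1.0), (np.float64(0.06), np.float64(-0.84), 1.33), (np.float64(0.09), np.float64(-1.04), 1.67)]
3 [(np.float64(0.01), np.float64(-0.31), 0.5), (np.float64(0.03), np.float64(-0.63), 1.0), (np.float64(0.07), np.float64(-0.94), 1.5), (np.float64(0.13), np.float64(-1.25), 2.0), (np.float64(0.2), np.float64(-1.55), 2.5)]
[254.01144614 300.59199289]
[255.41597548 234.23735547]
```

View pics/v3.png

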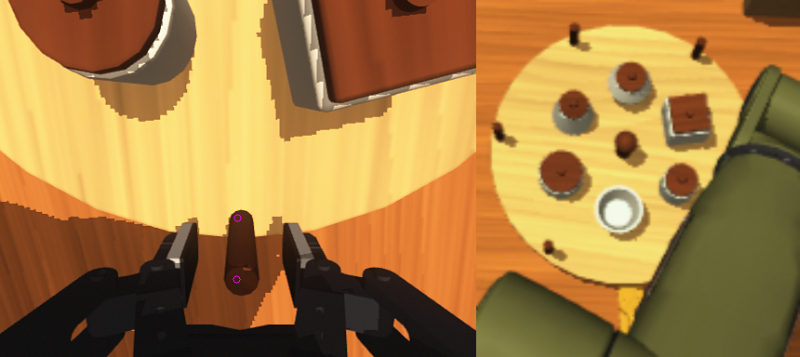

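The post stands at about (258,270), centred between the pads, and neither finger reaches a jar. Now I'll drag it slowly clockwise.

Request:
step_arm(moves=[{"tx": 0,"ty": -0.1,"tz": 0,"spin": 0.17},{"tx": 0,"ty": -0.21,"tz": 0,"spin": 0.33},{"tx": 0.01,"ty": -0.31,"tz": 0,"spin": 0.5},{"tx": 0.01,"ty": -0.42,"tz": 0,"spin": 0.67},{"tx": 0.02,"ty": -0.52,"tz": 0,"spin": 0.83}])

```text
clock: 4.43
eef_pos: [0.6188, -0.2723, 0.0655]
tcp_rot: [0.001, 0.77, 0.638, 0.0]
contact_force: [0.3, 0.2, -0.1]
width: 0.503
```

Request:
step_arm(moves=[{"tx": 0,"ty": -0.13,"tz": 0,"spin": 0.2},{"tx": 0.01,"ty": -0.3,"tz": 0,"spin": 0.48},{"tx": 0.02,"ty": -0.5,"tz": 0,"spin": 0.8},{"tx": 0.05,"ty": -0.74,"tz": 0,"spin": 1.2},{"tx": 0.09,"ty": -1.04,"tz": 0,"spin": 1.67}])

```text
clock: 4.85
eef_pos: [0.5887, -0.264, 0.0652]
tcp_rot: [0.001, 0.823, 0.567, 0.0]
contact_force: [2.4, 0.3, 1.0]
width: 0.499
```

Request:
step_arm(moves=[{"tx": 0.01,"ty": -0.31,"tz": 0,"spin": 0.5},{"tx": 0.03,"ty": -0.63,"tz": 0,"spin": 1.0},{"tx": 0.07,"ty": -0.94,"tz": 0,"spin": 1.5},{"tx": 0.13,"ty": -1.25,"tz": 0,"spin": 2.0},{"tx": 0.2,"ty": -1.55,"tz": 0,"spin": 2.5}])

```text
clock: 5.27
eef_pos: [0.5469, -0.2419, 0.0652]
tcp_rot: [0.001, 0.891, 0.455, 0.0]
contact_force: [1.1, -0.4, 0.6]
width: 0.504
```

```bash
python3 st.py -125
```

```text
t 5.2667 eef [ 0.5469 -0.2419  0.0652] r 0.1808 ang -124.97 yaw 54.1 tilt -0.9999993772182583 F [ 1.1 -0.4  0.6] w 0.5038826435156188 j [-0.48  0.58  1.53 -0.    1.03  0.15]
shift units to post [ 0.03 -0.   -0.03]
```

Radius (0.181 m) and forces (about 2 N) are as expected, so I'll continue.

Request:
step_arm(moves=[{"tx": 0.01,"ty": -0.31,"tz": 0,"spin": 0.5},{"tx": 0.03,"ty": -0.63,"tz": 0,"spin": 1.0},{"tx": 0.07,"ty": -0.94,"tz": 0,"spin": 1.5},{"tx": 0.13,"ty": -1.25,"tz": 0,"spin": 2.0},{"tx": 0.2,"ty": -1.55,"tz": 0,"spin": 2.5}])

```text
clock: 5.68
eef_pos: [0.5126, -0.2098, 0.0651]
tcp_rot: [0.0, 0.942, 0.335, 0.0]
contact_force: [0.3, -2.2, 0.5]
width: 0.498
```

Request:
step_arm(moves=[{"tx": 0.01,"ty": -0.31,"tz": 0,"spin": 0.5},{"tx": 0.03,"ty": -0.63,"tz": 0,"spin": 1.0},{"tx": 0.07,"ty": -0.94,"tz": 0,"spin": 1.5},{"tx": 0.13,"ty": -1.25,"tz": 0,"spin": 2.0},{"tx": 0.2,"ty": -1.55,"tz": 0,"spin": 2.5}])

```text
clock: 6.1
eef_pos: [0.4877, -0.1699, 0.065]
tcp_rot: [0.0, 0.978, 0.209, 0.0]
contact_force: [0.2, -2.1, 0.1]
width: 0.499
```

Request:
step_arm(moves=[{"tx": 0.01,"ty": -0.31,"tz": 0,"spin": 0.5},{"tx": 0.03,"ty": -0.63,"tz": 0,"spin": 1.0},{"tx": 0.07,"ty": -0.94,"tz": 0,"spin": 1.5},{"tx": 0.13,"ty": -1.25,"tz": 0,"spin": 2.0},{"tx": 0.2,"ty": -1.55,"tz": 0,"spin": 2.5}])

```text
clock: 6.52
eef_pos: [0.4741, -0.125, 0.065]
tcp_rot: [0.0, 0.997, 0.079, 0.0]
contact_force: [-0.5, -2.3, 0.2]
width: 0.503
```

```bash
python3 st.py -165;python3 look.py 4 -165.5
```

```text
t 6.5167 eef [ 0.4741 -0.125   0.065 ] r 0.1792 ang -169.97 yaw 9.11 tilt -0.9999999060644452 F [-0.5 -2.3  0.2] w 0.5026956262512404 j [-0.33  0.38  1.84 -0.    0.92  1.08]
shift units to post [ 0.    0.52 -0.03]
[295.58851962 301.80319842]
[283.24363327 235.80801626]
```

View pics/v4.png

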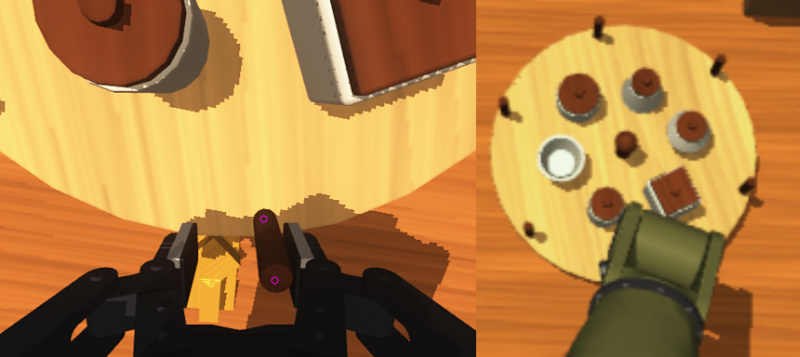

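The post is against the trailing pad, at -165.5° as predicted. It has turned about 70°, with about 45° to go.

Request:
step_arm(moves=[{"tx": 0.01,"ty": -0.31,"tz": 0,"spin": 0.5},{"tx": 0.03,"ty": -0.63,"tz": 0,"spin": 1.0},{"tx": 0.07,"ty": -0.94,"tz": 0,"spin": 1.5},{"tx": 0.13,"ty": -1.25,"tz": 0,"spin": 2.0},{"tx": 0.2,"ty": -1.55,"tz": 0,"spin": 2.5}])

```text
clock: 7.03
eef_pos: [0.4729, -0.0785, 0.065]
tcp_rot: [0.0, 0.999, -0.05, 0.0]
contact_force: [-0.5, -2.4, 1.1]
width: 0.501
```

Request:
step_arm(moves=[{"tx": 0.01,"ty": -0.31,"tz": 0,"spin": 0.5},{"tx": 0.03,"ty": -0.63,"tz": 0,"spin": 1.0},{"tx": 0.07,"ty": -0.94,"tz": 0,"spin": 1.5},{"tx": 0.13,"ty": -1.25,"tz": 0,"spin": 2.0},{"tx": 0.2,"ty": -1.55,"tz": 0,"spin": 2.5}])

```text
clock: 7.45
eef_pos: [0.4835, -0.0328, 0.0649]
tcp_rot: [0.0, 0.984, -0.18, -0.0]
contact_force: [-1.5, -1.7, 1.7]
width: 0.5
```

Request:
step_arm(moves=[{"tx": 0.01,"ty": -0.26,"tz": 0,"spin": 0.42},{"tx": 0.02,"ty": -0.47,"tz": 0,"spin": 0.75},{"tx": 0.04,"ty": -0.68,"tz": 0,"spin": 1.08},{"tx": 0.05,"ty": -0.78,"tz": 0,"spin": 1.25},{"tx": 0.07,"ty": -0.89,"tz": 0,"spin": 1.42}])

```text
clock: 7.87
eef_pos: [0.4949, -0.0086, 0.0648]
tcp_rot: [0.0, 0.968, -0.252, -0.0]
contact_force: [-2.0, -1.1, 1.9]
width: 0.503
```

```bash
python3 st.py 156; python3 look.py 5 156
python3 - <<'E'
from fin import *
b=cv2.imread('pics/t5.png'); v=cv2.resize(b[95:255,230:375],None,fx=4,fy=4,interpolation=cv2.INTER_CUBIC); cv2.imwrite('pics/c5.png',v)
E
```

```text
t 7.8667 eef [ 0.4949 -0.0086  0.0648] r 0.1774 ang 151.3 yaw -29.18 tilt -0.9999999580240265 F [-2.  -1.1  1.9] w 0.5028995111323373 j [-0.09  0.39  1.83 -0.    0.92  1.99]
shift units to post [-0.06  0.49 -0.04]
[298.29074325 306.44356459]
[285.14806127 238.95541879]
```

View pics/c5.png

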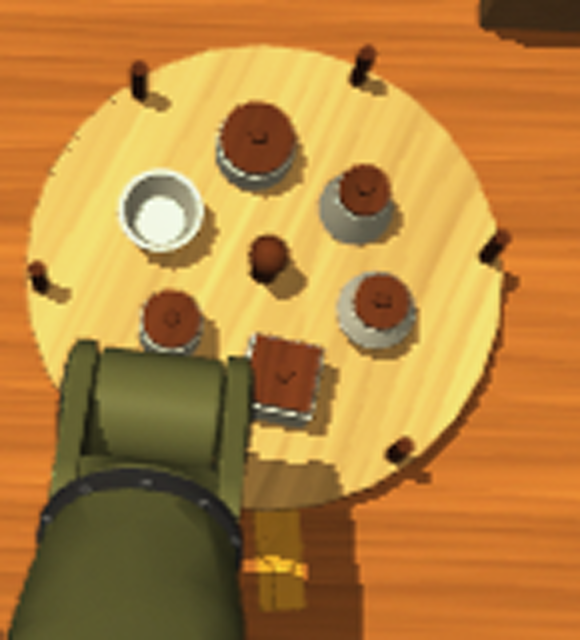

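The lid is at about crop (286,375), so it still needs several degrees clockwise. I'll compute how much.

```bash
cat >> fin.py <<'E'
def lid(im,p,c):
    hsv=cv2.cvtColor(im,cv2.COLOR_RGB2HSV).astype(int)
    m=((hsv[:,:,2]<170)&((hsv[:,:,0]<10)|(hsv[:,:,0]>170))&(hsv[:,:,1]>120)).astype(np.uint8)
    n,l,st,ce=cv2.connectedComponentsWithStats(m,connectivity=4); k=l[c[1],c[0]]
    (x,y),wh,an=cv2.minAreaRect(np.argwhere(l==k)[:,::-1].astype(np.float32))
    print('lid',k,st[k],ce[k],'rect',(x,y),wh,an); rel(p,ce[k],.074,'lid'); rel(p,(x,y),.074,'lidrect')
E
python3 - <<'E'
from fin import *
p=camera_params('top')
for f,c,q in (('t3',(326,145),(325.5,144.4)),('t5',(301,188),(301.0,188.2))):
    im=cv2.imread(f'pics/{f}.png')[:,:,::-1].copy(); lid(im,p,c); rel(p,q,.074,'eye')
E
```

```text
lid 0 [     0      0    512    384 189782] [257.17417353 195.64832281] rect (255.5, 191.5) (383.0, 511.0) 90.0
lid [0.5339 0.0256] r 0.1669 ang 134.34
lidrect [0.5468 0.0312] r 0.1624 ang 129.7
eye [ 0.7038 -0.1858] r 0.1063 ang -59.92
lid 0 [     0      0    512    384 189590] [257.25905375 195.8071259 ] rect (255.5, 191.5) (383.0, 511.0) 90.0
lid [0.5334 0.0253] r 0.167 ang 134.52
lidrect [0.5468 0.0312] r 0.1624 ang 129.7
eye [ 0.561  -0.1099] r 0.0909 ang -169.79
```

Request:
step_arm(moves=[{"tx": 0,"ty": -0.13,"tz": 0,"spin": 0.2},{"tx": 0.01,"ty": -0.31,"tz": 0,"spin": 0.5},{"tx": 0.02,"ty": -0.47,"tz": 0,"spin": 0.75},{"tx": 0.03,"ty": -0.57,"tz": 0,"spin": 0.92},{"tx": 0.03,"ty": -0.62,"tz": 0,"spin": 1.0}])

```text
clock: 8.38
eef_pos: [0.5049, 0.0073, 0.0648]
tcp_rot: [0.0, 0.953, -0.302, 0.0]
contact_force: [0.8, -3.2, 0.0]
width: 0.502
```

```bash
python3 st.py 150
python3 - <<'E'
from fin import *
p=camera_params('top'); im=save('top','pics/t6.png'); sc=save('scene','pics/s6.png')
for d in models.masks_of('caddy','top')[:2]: print(d['conf'],d['centre'],d['pixels'].sum()); rel(p,d['centre'],.05,'mask')
h=cv2.cvtColor(im,cv2.COLOR_RGB2HSV)
print(im[188,290:312].tolist())
print(im[178:202,300].tolist())
ps=camera_params('scene')
v=cv2.resize(im[165:255,260:345],(566,600),interpolation=cv2.INTER_CUBIC)[:,:,::-1].copy(); s=600/90
def dot(X,c): 
    u=(proj(p,X)-[260,165]+.5)*s; cv2.circle(v,tuple(int(t) for t in u),2,c,-1)
a=np.radians(-175.5); 
for r in np.arange(0.03,.275,.01): dot([hub[0]+r*np.cos(a),hub[1]+r*np.sin(a),.074 if r<.15 else .02],(255,0,0))
e=np.array([np.cos(a),np.sin(a)]); t=np.array([-e[1],e[0]])
for i in (-26,26):
    for j in (-26,26): dot([*(hub+e*(.095+i/1e3)+t*j/1e3),.074],(0,255,0))
cv2.imwrite('pics/c6.png',v)
E
```

```text
t 8.3833 eef [0.5049 0.0073 0.0648] r 0.1772 ang 145.23 yaw -35.2 tilt -0.999999980856134 F [ 0.8 -3.2  0. ] w 0.5016362921688405 j [-0.06  0.41  1.8  -0.    0.93  2.13]
shift units to post [-0.07  0.5  -0.04]
0.62 [295.9, 192.6] 384
mask [ 0.5506 -0.0961] r 0.0999 ang -178.68
0.56 [399.4, 240.2] 80
mask [ 0.4102 -0.418 ] r 0.4036 ang -126.54
[[130, 62, 30], [128, 62, 28], [119, 58, 26], [126, 60, 29], [124, 59, 28], [106, 51, 25], [123, 60, 28], [127, 62, 29], [124, 59, 26], [116, 55, 25], [134, 63, 29], [136, 66, 31], [131, 62, 29], [126, 60, 29], [125, 59, 29], [122, 63, 34], [104, 75, 53], [113, 96, 65], [130, 96, 47], [131, 96, 47], [131, 98, 47], [168, 126, 60]]
[[243, 207, 104], [242, 204, 103], [191, 157, 103], [136, 66, 32], [133, 64, 32], [133, 64, 31], [133, 64, 30], [132, 64, 31], [133, 64, 30], [134, 64, 31], [134, 63, 29], [136, 66, 31], [137, 66, 30], [136, 65, 29], [136, 65, 31], [136, 65, 30], [132, 63, 29], [132, 64, 31], [130, 62, 29], [123, 60, 28], [74, 62, 47], [204, 199, 168], [81, 79, 65], [83, 80, 65]]
```

View pics/c6.png

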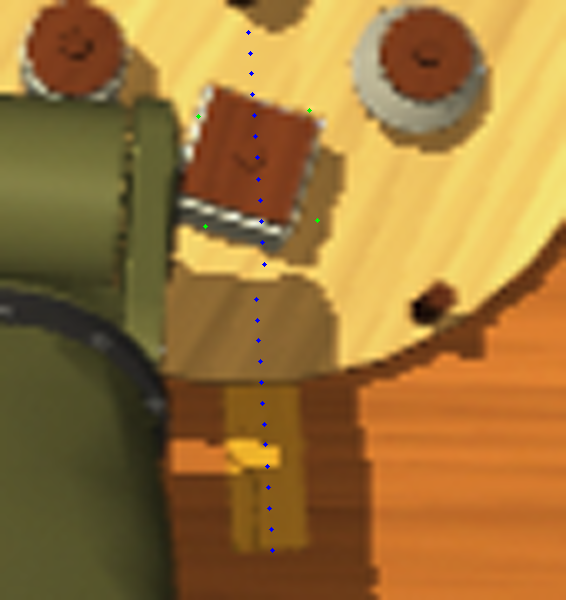

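```bash
cat >> fin.py <<'E'
def lid2(im,p,c,n,h=14):
    w=np.zeros(im.shape[:2],bool); w[c[1]-h:c[1]+h,c[0]-h:c[0]+h]=True
    m=(w&(im[:,:,1]<85)&(im[:,:,0]>85)&(im[:,:,0]-im[:,:,1].astype(int)>30)).astype(np.uint8)
    nn,l,st,ce=cv2.connectedComponentsWithStats(m,connectivity=4); k=1+np.argmax(st[1:,4])
    (x,y),wh,an=cv2.minAreaRect(np.argwhere(l==k)[:,::-1].astype(np.float32))
    print(n,st[k],'rect',np.round([x,y,*wh,an],2)); rel(p,ce[k],.074,'  centroid'); rel(p,(x,y),.074,'  rect')
E
python3 - <<'E'
from fin import *
p=camera_params('top'); ps=camera_params('scene')
L=lambda f:cv2.imread(f'pics/{f}.png')[:,:,::-1].copy()
lid2(L('top0'),p,(325,145),'top0'); lid2(L('t5'),p,(301,188),'t5'); lid2(L('t6'),p,(297,188),'t6')
rel(ps,proj(ps,[*hub,.11]),.11,'x'); print('scene hub px',proj(ps,[*hub,.11]))
a=np.radians(-175.5); q=proj(ps,[*(hub+.095*np.array([np.cos(a),np.sin(a)])),.074]); print('expect scene',q)
s=L('s6'); v=cv2.resize(s[170:290,180:330],None,fx=5,fy=5,interpolation=cv2.INTER_CUBIC)[:,:,::-1].copy()
def dot(X,c): cv2.circle(v,tuple(int(t) for t in (proj(ps,X)-[180,170]+.5)*5),2,c,-1)
dot([*hub,.11],(0,255,0)); dot([*(hub+.095*np.array([np.cos(a),np.sin(a)])),.074],(0,255,0))
for t in np.radians(range(0,360,10)): dot([hub[0]+.193*np.cos(t),hub[1]+.193*np.sin(t),.04],(255,0,0))
for r in (.2,.23,.27): dot([*(hub+r*np.array([np.cos(a),np.sin(a)])),.02],(0,0,255))
cv2.imwrite('pics/sc6.png',v)
E
```

```text
top0 [317 137  18  17 257] rect [325.3  145.19  15.68  16.68  83.66]
  centroid [ 0.7011 -0.1851] r 0.1044 ang -61.01
  rect [ 0.7012 -0.1852] r 0.1045 ang -60.98
t5 [293 179  17  19 251] rect [300.38 188.08  16.47  16.08  11.31]
  centroid [ 0.5622 -0.1094] r 0.0896 ang -169.97
  rect [ 0.5613 -0.108 ] r 0.0903 ang -170.94
t6 [288 178  19  21 266] rect [297.25 188.25  16.44  16.13  18.43]
  centroid [ 0.5609 -0.0978] r 0.0896 ang -177.45
  rect [ 0.5605 -0.0983] r 0.0901 ang -177.15
x [ 0.6505 -0.0938] r 0.0 ang 0.0
scene hub px [256.00040451 211.1846429 ]
expect scene [233.38872523 207.64534448]
```

View pics/sc6.png

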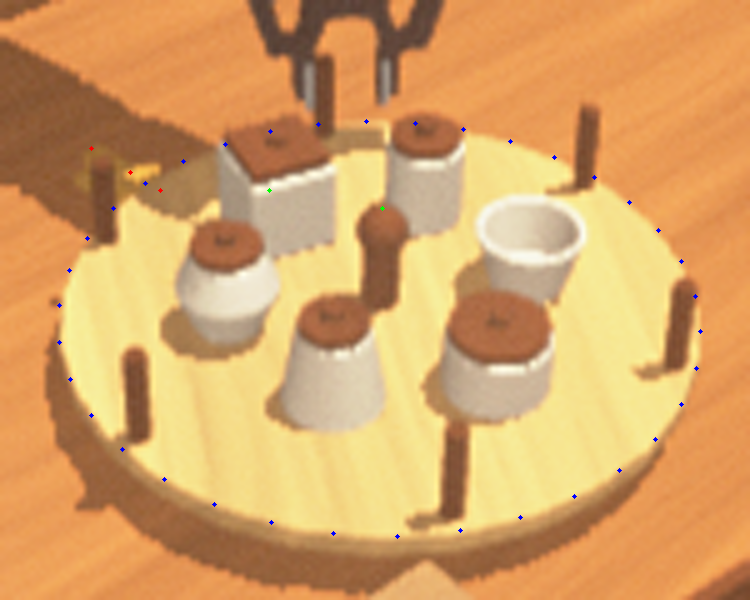

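The scene view shows I used the wrong lid height: the jar stands on the 40 mm turntable, so its lid top is at z = 0.114, not 0.074. I'll recompute with that.

```bash
sed -i 's/\.074/.114/g' fin.py
python3 - <<'E'
from fin import *
p=camera_params('top'); ps=camera_params('scene')
L=lambda f:cv2.imread(f'pics/{f}.png')[:,:,::-1].copy()
lid2(L('top0'),p,(325,145),'top0'); lid2(L('t5'),p,(301,188),'t5'); lid2(L('t6'),p,(297,188),'t6')
rel(ps,(180+277/5-.5,170+147/5-.5),.114,'scene eye')
pts=np.array([(220,142),(290,115),(335,152),(262,180)]).mean(0); print(pts); rel(ps,(180+pts[0]/5-.5,170+pts[1]/5-.5),.114,'scene corners')
a=np.radians(-175.5); print('expect scene crop',(proj(ps,[*(hub+.095*np.array([np.cos(a),np.sin(a)])),.114])-[180,170]+.5)*5)
E
```

```text
top0 [317 137  18  17 257] rect [325.3  145.19  15.68  16.68  83.66]
  centroid [ 0.6897 -0.1792] r 0.094 ang -65.33
  rect [ 0.6898 -0.1793] r 0.0941 ang -65.29
t5 [293 179  17  19 251] rect [300.38 188.08  16.47  16.08  11.31]
  centroid [ 0.5553 -0.1059] r 0.096 ang -172.76
  rect [ 0.5544 -0.1045] r 0.0967 ang -173.62
t6 [288 178  19  21 266] rect [297.25 188.25  16.44  16.13  18.43]
  centroid [ 0.554  -0.0947] r 0.0965 ang -179.49
  rect [ 0.5536 -0.0951] r 0.0969 ang -179.22
scene eye [ 0.5664 -0.1035] r 0.0847 ang -173.4
[276.75 147.25]
scene corners [ 0.5665 -0.1038] r 0.0846 ang -173.2
expect scene crop [268.6535173  138.10016931]
```

Run:
```python
from fin import *
p=camera_params('top'); ps=camera_params('scene')
L=lambda f:cv2.imread(f'pics/{f}.png')[:,:,::-1].copy()
def seg(im,p,c,n):
    m=np.zeros(im.shape[:2],bool); m[c[1]-10:c[1]+10,c[0]-14:c[0]+14]=True
    I=im.astype(int); 
    m&=(I[:,:,0]-I[:,:,2]>60)&(I[:,:,1]<105)
    nn,l,st,ce=cv2.connectedComponentsWithStats(m.astype(np.uint8),connectivity=4); k=1+np.argmax(st[1:,4]); print(n,st[k],ce[k]); rel(p,ce[k],.114,n)
seg(L('s6'),ps,(235,199),'s6'); seg(L('scene0'),ps,(244,234),'scene0')
seg(L('top0'),p,(325,145),'top0'); seg(L('t6'),p,(297,188),'t6')
# posts in scene0/top0: hub knob top
for im,pp,c,n in((L('scene0'),ps,(256,213),'hub s'),):
    m=np.zeros(im.shape[:2],bool); m[c[1]-6:c[1]+22,c[0]-8:c[0]+8]=True; I=im.astype(int); m&=(I[:,:,1]<105)&(I[:,:,0]-I[:,:,2]>40); q=np.argwhere(m)[:,::-1]; print(n,q.min(0),q.max(0),q.mean(0),'expect mid',proj(pp,[*hub,.075]),'top',proj(pp,[*hub,.11]))
```

```text
s6 [225 189  22  17 164] [236.75       198.07317073]
s6 [ 0.5667 -0.0964] r 0.0838 ang -178.19
scene0 [231 233  15   9  38] [238.         236.92105263]
scene0 [ 0.7065 -0.2113] r 0.1302 ang -64.51
top0 [316 137  20  17 263] [325.38403042 145.17490494]
top0 [ 0.6899 -0.1795] r 0.0943 ang -65.33
t6 [288 178  20  20 276] [297.09057971 187.94927536]
t6 [ 0.5545 -0.0946] r 0.096 ang -179.5
hub s [248 212] [260 234] [255.40944882 221.92125984] expect mid [255.76421692 220.58105461] top [256.00040451 211.1846429 ]
```

With the right height the top view puts the jar at -179.5° (r = 0.096, as it should be), and the front is at -175.5°. That is about 4° too far, so I'll nudge back with the other pad.

Request:
step_arm(moves=[{"tx": 0.01,"ty": 0.31,"tz": 0,"spin": -0.5},{"tx": 0.03,"ty": 0.58,"tz": 0,"spin": -0.92},{"tx": 0.04,"ty": 0.73,"tz": 0,"spin": -1.17},{"tx": 0.06,"ty": 0.83,"tz": 0,"spin": -1.33},{"tx": 0.07,"ty": 0.89,"tz": 0,"spin": -1.42}])

```text
clock: 8.95
eef_pos: [0.491, -0.0161, 0.0649]
tcp_rot: [-0.0, 0.973, -0.23, 0.0]
contact_force: [-0.4, -0.4, 0.1]
width: 0.5
```

Request:
step_arm(moves=[{"tx": 0,"ty": 0.1,"tz": 0,"spin": -0.17},{"tx": 0,"ty": 0.21,"tz": 0,"spin": -0.33},{"tx": 0.01,"ty": 0.31,"tz": 0,"spin": -0.5},{"tx": 0.01,"ty": 0.4,"tz": 0,"spin": -0.65},{"tx": 0.02,"ty": 0.46,"tz": 0,"spin": -0.75}])

```text
clock: 9.37
eef_pos: [0.4853, -0.0285, 0.0648]
tcp_rot: [-0.0, 0.981, -0.192, 0.0]
contact_force: [0.4, 2.0, 1.8]
width: 0.498
```

```bash
python3 st.py 153.9
python3 - <<'E'
from fin import *
p=camera_params('top'); ps=camera_params('scene'); im=save('top','pics/t7.png')
lid2(im,p,(299,188),'t7')
E
```

```text
t 9.3667 eef [ 0.4853 -0.0285  0.0648] r 0.1776 ang 158.42 yaw -22.09 tilt -0.9999999954159684 F [0.4 2.  1.8] w 0.498148797056714 j [-0.13  0.38  1.85  0.    0.91  1.82]
shift units to post [-0.07 -0.47 -0.04]
t7 [291 179  18  19 194] rect [299.32 187.71  16.98  16.25  14.04]
  centroid [ 0.5594 -0.1052] r 0.0918 ang -172.89
  rect [ 0.5554 -0.1013] r 0.0954 ang -175.46
```

The jar now reads -175.5°. I'll centre the gap on the post, rise, and retreat.

Request:
step_arm(moves=[{"tx": 0,"ty": -0.15,"tz": 0,"spin": 0.25},{"tx": 0.01,"ty": -0.31,"tz": 0,"spin": 0.5},{"tx": 0.02,"ty": -0.47,"tz": 0,"spin": 0.75},{"tx": 0.02,"ty": -0.47,"tz": 0,"spin": 0.75},{"tx": 0.02,"ty": -0.47,"tz": -0.2,"spin": 0.75}])

```text
clock: 9.83
eef_pos: [0.4906, -0.0154, 0.07]
tcp_rot: [0.0, 0.973, -0.23, -0.001]
contact_force: [-0.5, 0.2, 0.1]
width: 0.498
```

Request:
step_arm(moves=[{"tx": 0,"ty": 0,"tz": -0.5,"spin": 0},{"tx": 0,"ty": 0,"tz": -1.1,"spin": 0},{"tx": 0,"ty": 0,"tz": -1.8,"spin": 0},{"tx": 0,"ty": 0,"tz": -2.5,"spin": 0},{"tx": 0,"ty": 0,"tz": -3.2,"spin": 0}])

```text
clock: 10.25
eef_pos: [0.491, -0.0157, 0.1682]
tcp_rot: [0.0, 0.973, -0.23, -0.0]
contact_force: [1.2, -0.4, 0.3]
width: 0.505
```

Request:
step_arm(moves=[{"tx": 0,"ty": 0,"tz": -0.7,"spin": 0},{"tx": 0,"ty": 0,"tz": -1.4,"spin": 0},{"tx": -0.5,"ty": 0,"tz": -2,"spin": 0},{"tx": -1.3,"ty": 0,"tz": -2.4,"spin": 0},{"tx": -2.3,"ty": 0,"tz": -2.5,"spin": 0}])

```text
clock: 10.67
eef_pos: [0.4297, 0.0152, 0.2438]
tcp_rot: [-0.0, 0.973, -0.231, 0.001]
contact_force: [-0.1, -0.0, -0.3]
width: 0.5
```

Request:
step_arm(moves=[{"tx": -0.8,"ty": 0.6,"tz": 0,"spin": 0},{"tx": -1.6,"ty": 1.0,"tz": 0,"spin": 0},{"tx": -2.2,"ty": 0,"tz": 0,"spin": 0},{"tx": -2.4,"ty": -1,"tz": 0,"spin": 0},{"tx": -2.5,"ty": -1.5,"tz": 0,"spin": 0}])

```text
clock: 11.08
eef_pos: [0.3826, 0.091, 0.2427]
tcp_rot: [-0.0, 0.973, -0.23, 0.001]
contact_force: [0.7, -0.0, -0.3]
width: 0.501
```

```bash
python3 st.py 153.9
cat > chk.py <<'E'
from fin import *
import sys
n=sys.argv[1]
p=camera_params('top'); ps=camera_params('scene'); im=save('top',f'pics/t{n}.png'); sc=save('scene',f'pics/s{n}.png')
pointer(im,p); lid2(im,p,(299,188),'t')
a=np.radians(-175.5); e=np.array([np.cos(a),np.sin(a)])
def ov(I,p,x0,y0,w,h,s):
    v=cv2.resize(I[y0:y0+h,x0:x0+w],None,fx=s,fy=s,interpolation=cv2.INTER_CUBIC)[:,:,::-1].copy()
    def dot(X,c): cv2.circle(v,tuple(int(t) for t in (proj(p,X)-[x0,y0]+.5)*s),1,c,-1)
    for r in np.arange(.0,.13,.01): dot([*(hub+r*e),.114],(255,0,0))
    for r in np.arange(.2,.275,.01): dot([*(hub+r*e),.02],(255,0,0))
    return v
A=ov(im,p,225,95,145,160,3); B=ov(sc,ps,170,165,160,120,2.25)
H=max(A.shape[0],B.shape[0]); B=cv2.copyMakeBorder(B,0,H-B.shape[0],0,0,cv2.BORDER_CONSTANT)
cv2.imwrite(f'pics/f{n}.png',np.hstack([A,B]))
for t,z in [('scoop',.01),('cup',.06),('weight',.03),('packet',.03)]:
    d=models.boxes_of(t,'top')[:1]
    if d: print(t,round(d[0]['conf'],2),np.round(d[0]['centre'],1))
E
python3 chk.py 8
```

```text
t 11.0833 eef [0.3826 0.091  0.2427] r 0.3255 ang 145.4 yaw -26.62 tilt -0.999998463823493 F [ 0.7 -0.  -0.3] w 0.5009687668204273 j [ 0.14 -0.07  1.91  0.    1.3   2.18]
shift units to post [4.74 1.57 5.89]
pointer 232 [294 224] [305 246] ang -175.5498932812717 axis 3.8705548498300693 -176.12944515016994
t [290 179  20  19 269] rect [299.24 188.06  16.98  16.01  14.04]
  centroid [ 0.5543 -0.1015] r 0.0965 ang -175.4
  rect [ 0.5544 -0.1011] r 0.0964 ang -175.66
scoop 0.72 [121.7 222.4]
cup 0.76 [129.6 170.9]
weight 0.21 [124.4 232.8]
packet 0.59 [401.7 182.1]
```

View pics/f8.png

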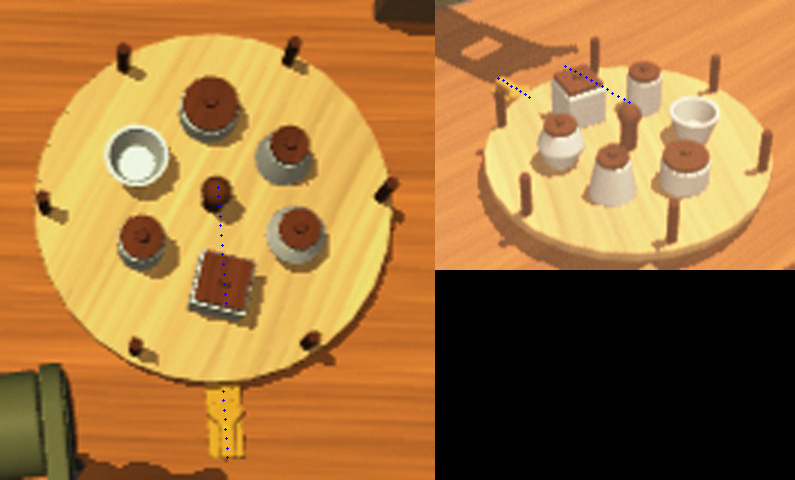

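The top view shows the jar lid centred on the pointer line, with the jar at -175.5° and the pointer at -175.5°. All the jars are upright in their ring and the hand is clear, so I'm handing in.

```bash
python3 -c "
from station import env; print(env.close_job())"
```

```text
the job is handed in; nothing more can be done
None
```

The square jar now stands at the front, on the brass pointer's line, and I have handed the job in. I straddled one rim post with half-open fingers and turned the carousel about 115° clockwise. That was about 4° too far, because I had taken the lid height from the counter instead of from the turntable top. I corrected the height, nudged it back with the other finger, then raised the hand and moved it clear.

**Last checks**
- **Alignment:** in the top view the jar is at -175.4° to -175.7° and the pointer at -175.5°. The jar reads 96 mm from the hub; it should be 95 mm.
- **Jars and mortar:** all six things are upright in their ring in the last picture.
- **Forces and time:** the wrist readings stayed at about 3 N or less, and the clock was at about 11 s when I took the last reading.

**Checks that disagreed or failed**
- **Scene camera:** with the carousel still 4° too far round, this coarser view gave -173° by eye and -178° by image segmentation, against -179.5° from the top view. It also put the jar about 11 mm closer to the hub. I relied on the top view, which agreed with the arm's own position.
- **Bystanders:** the network found the scoop, cup and packet within 5 pixels of where they were, and I took the shifts as detection noise. It did not find the weight in the last picture (only a false low-confidence report). The hand only passed over the weight's area, about 0.2 m up.

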